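# Squeeze the sprung tweezers to the pitch gauge and hold them there

## Task

Lift the cranked spring tweezers off their stand, squeeze them until the tip gap matches the two studs of the pitch gauge, and hold them level with each tip right over its own stud, just above it (a few millimetres, not resting on it). Do not shift the gauge's studs, and leave the spool, cutters, tape roll and terminal strip where they are. Finish while still holding the tweezers there, the gap steady: do not let go or put them down.

Things in the scene. Friction and masses are not known exactly. Their poses are not given: they have to be found in the camera images.
- tweezers: Loose steel spring tweezers, 60 g, lying level on the stand, blades on edge (10 mm tall), sprung open. Origin: on the axis of the round bow (14 mm diameter, 12 mm tall) that joins the blades at the rear, at mid height. +x runs forward midway between the blades to the tips, +y to the left blade, z up. Ahead of x = 122 mm the blades crank down to round points 3.6 mm thick at x = 140, z = -40 mm
- grip_mid (a point): Point midway between the flat ribbed grip plates (36 mm long, 18 mm tall) on the outsides of the blades, at mid height, 84 mm ahead of the tweezers' origin: squeeze here, across y. Over the plates they measure about 38 mm relaxed, 23 mm at a 15 mm tip gap. The spring is preloaded: about 4.5 N begins to move the blades, 7 N gives a 31 mm tip gap, 12 N 13 mm; 14 N closes them to a stop at about 6 mm
- tip_l (a point): Lowest end of the tweezers' left (+y) tip. The tips stand 40 mm apart (centre to centre) when relaxed; the blades move as mirror images, and the gap shrinks 1.67 mm for every 1 mm that the grip plates are squeezed together
- tip_r (a point): Lowest end of the tweezers' right (-y) tip
- stand: Fixed stand under the tweezers: base plate 150 x 80 x 6 mm, origin under its centre, x towards the tweezers' tips. Rear fork at x = -56 mm (58 mm high) takes the bow; a cross bar at x = +56 mm (72 mm wide, top 51 mm high, 58 mm high lugs at its ends) carries the blades. Tweezers' origin at x = -56, z = 56 mm. Between fork and bar all is free beside and under the grip plates
- gauge: Fixed pitch gauge: dark base plate 60 (x) x 120 (y) x 10 mm with a rail along its y; origin under its centre. On the rail stand two jaws in line along y, each with a flat-topped upright round stud 8 mm in diameter, tops 28 mm above the bench. One jaw is fixed, the other is clamped at a spacing of 13 to 31 mm (differs each time)
- stud_a (a point): Centre of the top face of the fixed jaw's stud
- stud_b (a point): Centre of the top face of the clamped, adjustable jaw's stud, on the +y side of stud_a in the gauge's frame
- spool: Bystander: solder spool, 54 mm diameter, 32 mm tall; origin under its centre
- pliers: Bystander: flush cutters lying flat, 64 x 130 x 12 mm; origin under the middle
- tape: Bystander: masking tape roll lying flat, 96 mm diameter, 22 mm tall; origin under its centre
- terminals: Bystander: green terminal strip, 14 x 62 x 25 mm; origin under its centre
Mind the look-alikes: they are no part of the job. Of the things that look like the tweezers, the larger one is meant.

How it is judged:
By the outcome, as a careful person would: the job done as asked, in the order asked, and still so for the second after the job is handed in, while the arm keeps its last pose, push and grip.
It also fails if it takes over 38 s, if anything falls off the work surface, if the arm or the gripper's body presses on something with over 40 N, if the wrist force passes 120 N, or if a joint passes its speed limit or range.

## Robot

A 7-joint arm with a two-finger parallel gripper is mounted at the origin on a cart in front of the work surface, level with it; the furniture and walls round the work are solid. World frame = base frame: x ahead of the robot, y to its left, z up, the work surface at z = 0. Lengths are in m, angles in rad, forces in N, time in s.
With the tool pointing down it reaches from about 0.4 to 0.85 m from the base axis. Payload 10.4 kg.
Tool frame: the origin (TCP) lies between the finger pads; the fingertips stand 14 mm ahead of it and the grasp point (between the pads) lies 5 mm behind it (r.finger_overhang is the z of the fingertips in the tool frame, in m); z points along the fingers, y is the line along which they close (so a half turn about z gives the same grasp; the last joint's range is limited). The gripper opens to 87 mm and grips with 3 to 60 N. Pads are 19 mm wide; open, the fingers measure 117 mm over their backs; the gripper's body (75 mm by 190 mm) begins 51 mm behind the grasp point.
Start: joints at [-1.34, 0.332, -0.065, 1.46, 0.022, 1.35, -0.088], TCP at [0.157, 0.605, 0.237] pointing down, gripper open.
Joint ranges: [-2.6, 2.6], [-0.5, 2.12], [-1.47, 1.34], [0.16, 2.42], [-1.27, 4.41], [0.06, 2.06], [-2.6, 2.6]. Speed limits (rad/s): [2.22, 2.22, 2.79, 2.79, 3.14, 3.14, 3.14].

## Interface

Orientations are given as a unit quaternion [x, y, z, w].
In Python, from bench import r, optics gives the robot as it stands.
- The arm moves only by the shell command python3 -m pendant 'ROWS' [FORCE]. ROWS is JSON, a list of rows, each a list of 7 numbers: the closure, from -1 (fully open) to 1 (shut), then the shift along the tool's x, y, z scaled (see below), then the turn, a rotation vector about the tool's x, y, z scaled (see below). In form: [[grip, x, y, z, rx, ry, rz], ...]. A call has 1 to 8 rows; each row is the pose to reach, as a shift and turn from the pose commanded when the call began, along the tool's axes at that moment; what a row does not reach only later rows make up. The controller multiplies each number of a shift by 0.3 m and each number of a turn by 120 degrees. A row lasts 1/8 s, in which the tool goes at most 62.5 mm and 10.7 degrees, less where a joint would pass 70% of its speed; a pose out of reach is approached as far as the arm can. A call with a number of a shift or a turn outside -1 to 1 is refused whole. A call with a gripper value outside its range is refused whole. The fingers move at their own pace and stop on an object; FORCE is the grip in N (left out, the last holds). Time passes only in rows, so rows that repeat a pose let the fingers close. It gives the time, the measured TCP pose, the force, the opening and the grip force at its end, in the units of the state.
- r.read_state(): the state, without advancing time (a new reading comes with each control period).
- optics.camera(name): name is "scene" or "top"; returns a dict with "pixels" (400x640x3 uint8, red, green, blue), "vfov" (degrees; the focal length in pixels is half the picture's height over the tangent of half this angle, whatever the lens; pixels are square), "cx", "cy" (the principal point, pixels), "rvec" (rotation vector, rad) and "tvec" (3), from world to camera coordinates, as OpenCV has them. Camera axes: x right, y down, z forward; pixel columns grow to the right and rows downward; lengths in m; the calibration is good to about 2 mm. A picture is of the moment at which its call begins. There is no depth.
- r.close_job(): hands the job in; it is judged then, once.
The state is a dict: "time": time; "joint_positions": joint angles; "joint_vel": joint speeds; "joint_torque": joint torques, N m; "ee_pos": TCP position; "eef_rot": TCP orientation; "ft_force": force on the tool from outside, world axes, zero at the start; "torque": the same for the moment, N m; "width": finger opening in m; "grip_force": force on a finger pad.
Only numpy, scipy, OpenCV 4.12 (cv2) and the standard library are available. Lean on these libraries where they do the work, as an engineer would, in place of code of your own. Each camera call takes 0.05 s, during which the arm holds its last target. There are 200 camera calls.

## Working session

There is one attempt and no reset: what is moved stays moved. The work goes in short steps, Python scripts to look and compute and a shell command to move; the robot and the scene stay as the last step left them, time stands still between calls to the robot, and variables do not carry over. Pictures are saved under pics/ and viewed, at most 10 in all, crops included, and the job is handed in when it is done.

```bash
ls; mkdir -p pics; python3 - <<'E'
from bench import r, optics
import cv2
for n in("scene","top"):
    c=optics.camera(n); cv2.imwrite(f"pics/{n}0.png",c["pixels"][:,:,::-1]); print({k:v for k,v in c.items() if k!="pixels"})
s=r.read_state();print(s["time"],s["ee_pos"],s["eef_rot"],s["width"],r.finger_overhang)
E
```

```text
pics
{'vfov': 52.73603981580052, 'cx': 319.5646209705252, 'cy': 195.74909431636564, 'rvec': array([ 2.06363592, -1.09169361,  0.52463445]), 'tvec': array([-0.29600769,  0.37869711,  0.83498489])}
{'vfov': 51.31260637662924, 'cx': 322.02862708892656, 'cy': 194.8621065176035, 'rvec': array([ 2.12743995, -2.18392542,  0.14149151]), 'tvec': array([0.07084771, 0.56558734, 1.1174422 ])}
0.1 [0.15682171 0.60465639 0.23584502] [ 1.26512812e-01  9.91964771e-01 -6.30994297e-04 -5.56705449e-05] 0.08725158381312581 0.014
```

View pics/top0.png

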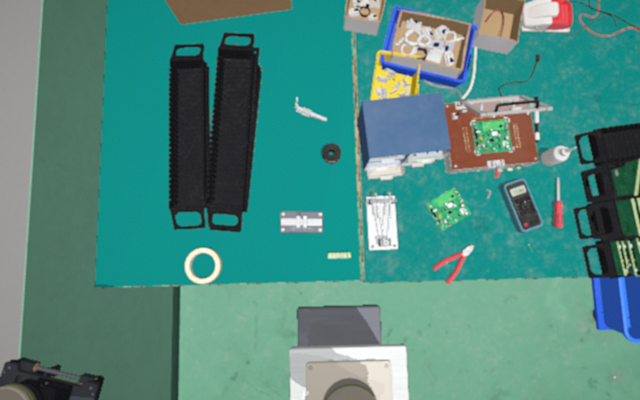

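View pics/scene0.png

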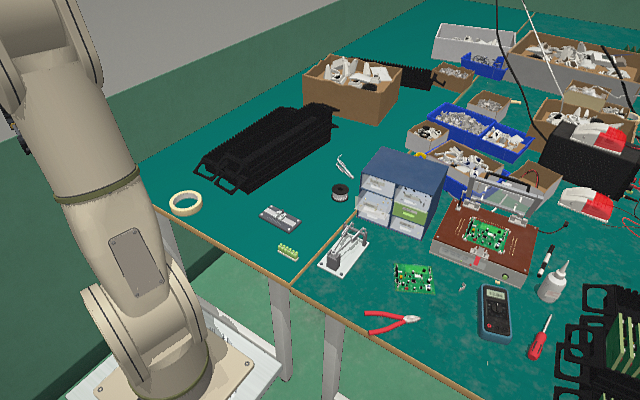

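Top: the stand with tweezers is at about (381,220), a small silver tweezers-like object at (311,109), the gauge at (301,222), spool (331,153), tape (203,265), strip (339,255) and cutters (455,262). In scene, the stand is at (345,248), the small one at (344,166) and the gauge at (280,217).

Candidates for the tweezers: A, on the stand, at top (381,220); B, lying loose and smaller, at top (311,109). I choose A, which is larger and on the stand, and check it in a close crop.

```bash
cat > h.py <<'E'
import numpy as np, cv2
from bench import r, optics
def cam(n):
    c=optics.camera(n); f=200/np.tan(np.radians(c["vfov"]/2))
    c["K"]=np.array([[f,0,c["cx"]],[0,f,c["cy"]],[0,0,1]]); c["R"]=cv2.Rodrigues(c["rvec"])[0]; return c
def proj(c,p): return cv2.projectPoints(np.float64(p).reshape(-1,1,3),c["rvec"],c["tvec"],c["K"],None)[0][:,0]
def ray(c,uv):
    d=c["R"].T@np.linalg.inv(c["K"])@[uv[0],uv[1],1]; o=-c["R"].T@c["tvec"]; return o,d/np.linalg.norm(d)
def plane(c,uv,z):
    o,d=ray(c,uv); return o+d*(z-o[2])/d[2]
def tri(c1,u1,c2,u2):
    o1,d1=ray(c1,u1);o2,d2=ray(c2,u2)
    t=np.linalg.lstsq(np.c_[d1,-d2],o2-o1,rcond=None)[0]
    a,b=o1+t[0]*d1,o2+t[1]*d2; return (a+b)/2,np.linalg.norm(a-b)
def crop(c,x,y,w,h,k): return cv2.resize(c["pixels"][y:y+h,x:x+w,::-1],None,fx=k,fy=k,interpolation=cv2.INTER_CUBIC)
E
python3 - <<'E'
from h import *
t=cam("top");s=cam("scene")
a=crop(t,350,183,60,75,8)   #480x600
b=crop(s,305,212,80,75,5)
cv2.imwrite("pics/c1.png",crop(t,275,180,130,80,6))
cv2.imwrite("pics/c2.png",crop(s,255,198,125,80,6))
for c in(t,s): print(-c["R"].T@c["tvec"])
E
```

```text
[0.41906524 0.06055263 1.18080618]
[-0.16662781 -0.45062517  0.83510715]
```

View pics/c1.png

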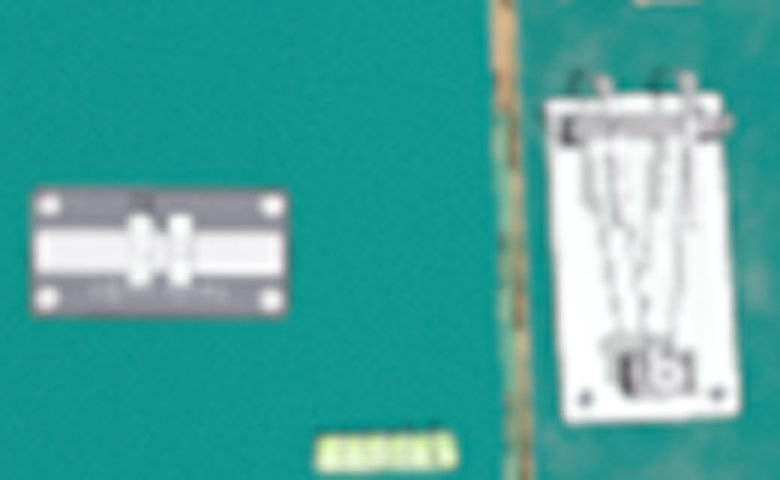

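View pics/c2.png

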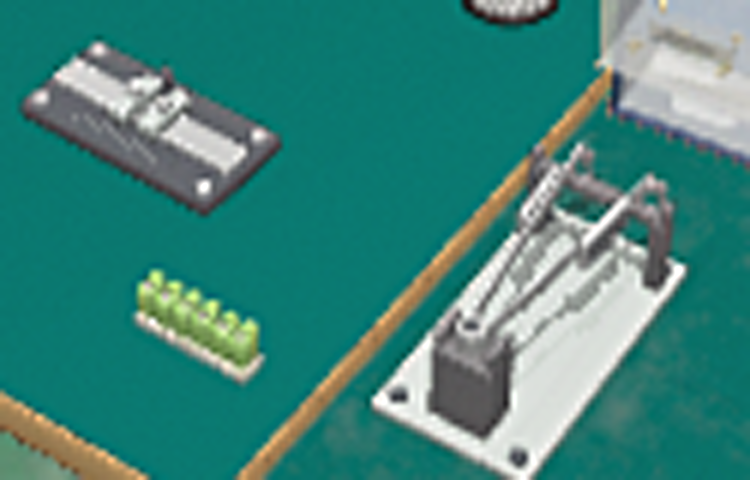

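```bash
python3 - <<'E'
from h import *
t=cam("top");s=cam("scene")
g1=crop(t,285,208,32,28,12); g2=crop(s,266,206,32,28,12)
a=crop(t,362,190,36,60,6); a=crop(t,362,190,33,60,12)[:264*10]
b1=crop(t,364,189,33,22,12); b2=crop(s,340,220,33,22,12)
cv2.imwrite("pics/c3.png",np.vstack([np.hstack([g1[:,:384],g2[:,:384]]),np.hstack([b1[:,:384],b2[:,:384]])])[:600])
def gry(c,x,y,w,h): print(c["pixels"][y:y+h,x:x+w].mean(2).astype(int))
np.set_printoptions(linewidth=200)
gry(t,292,213,18,16)
# plates & gauge base corners
def rect(c,x,y,w,h,f):
    m=np.zeros((400,640),np.uint8); m[y:y+h,x:x+w]=f(c["pixels"][y:y+h,x:x+w].astype(int))*255
    m=cv2.morphologyEx(m,cv2.MORPH_CLOSE,np.ones((5,5)))
    k=max(cv2.findContours(m,0,1)[0],key=cv2.contourArea); return cv2.minAreaRect(k)
ng=lambda p:(p[...,1]-p[...,0]<40)
for n,c,bx in(("g",t,(272,205,60,32)),("s",t,(362,180,40,80))):
    R=rect(c,*bx,ng);print(n,R)
    for u in cv2.boxPoints(R): print(u,plane(c,u,.010 if n=="g" else .006).round(4))
E
```

```text
[[148 149 149 146 138 129 128 124 130 146 149 148 148 148 148 149 148 149]
 [148 149 149 147 139 132 131 123 127 145 147 147 145 146 148 148 149 149]
 [147 147 146 145 151 163 167 150 134 141 146 163 178 177 166 149 145 147]
 [143 143 142 150 182 217 228 209 168 140 150 205 236 236 211 162 143 144]
 [157 156 155 164 200 236 248 233 193 151 155 219 253 253 225 171 146 149]
 [201 200 198 199 215 237 247 236 210 185 180 221 249 250 228 189 181 185]
 [232 231 231 230 231 239 245 239 228 222 214 225 241 242 231 217 224 227]
 [242 242 242 240 236 238 246 243 237 238 231 229 237 238 230 228 239 242]
 [242 242 242 241 236 237 244 238 233 238 234 232 240 239 228 228 240 243]
 [242 242 243 241 238 239 240 232 231 239 234 230 235 233 224 228 240 243]
 [242 243 243 242 240 241 242 234 233 239 234 233 240 241 231 232 244 247]
 [230 231 232 232 235 243 247 237 227 228 224 234 248 250 240 234 244 248]
 [193 195 195 198 218 240 247 233 206 193 195 224 248 251 233 208 211 216]
 [156 163 161 167 203 232 238 220 184 155 165 209 238 241 216 169 159 165]
 [157 168 162 160 184 204 206 193 167 149 159 186 206 208 190 159 155 162]
 [164 173 167 161 165 171 170 167 159 152 159 168 173 174 168 162 163 172]]
g ((301.0, 221.5), (21.0, 42.0), 90.0)
[280. 211.] [0.5279 0.1756 0.01  ]
[322. 211.] [0.5248 0.0572 0.01  ]
[322. 232.] [0.4657 0.0587 0.01  ]
[280. 232.] [0.4688 0.1764 0.01  ]
s ((380.0, 225.5), (67.0, 36.0), 90.0)
[362. 192.] [ 0.5764 -0.0581  0.006 ]
[398. 192.] [ 0.5738 -0.1606  0.006 ]
[398. 259.] [ 0.3853 -0.1512  0.006 ]
[362. 259.] [ 0.3879 -0.0508  0.006 ]
```

View pics/c3.png

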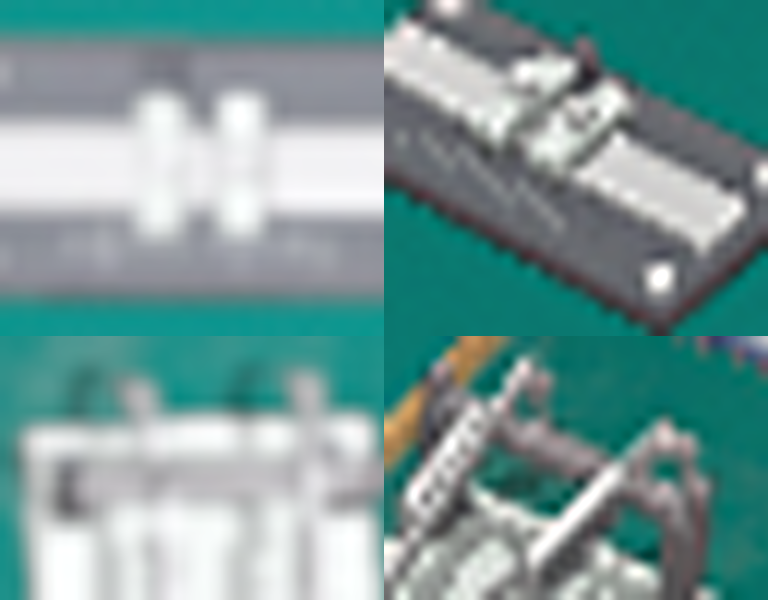

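```bash
python3 - <<'E'
from h import *
np.set_printoptions(suppress=True,precision=4)
t=cam("top");s=cam("scene")
C=lambda u,v,x0=275,y0=180,k=6:(x0+(u+.5)/k-.5,y0+(v+.5)/k-.5)
for z in(.02,.028):
    a=plane(t,(304.65,221.3),z);b=plane(t,(297.9,221.3),z);print("studs",a,b,np.linalg.norm(a-b))
a=plane(t,(304.65,221.3),.028);b=plane(t,(297.9,221.3),.028)
print("studs in scene",proj(s,[a,b])," jaw tops .02",proj(s,[plane(t,(304.65,221.3),.02),plane(t,(297.9,221.3),.02)]))
print("jaw a tri",tri(t,(304.65,221.3),s,(282.3,215.5)))
print("bow",tri(t,C(665,372),s,C(470,325,255,198)))
print("crankL",tri(t,(374.7,194),s,(351.25,221.5)));print("crankR",tri(t,(388.9,194),s,(362.5,226.9)))
P=[plane(t,C(*p),.006) for p in((548,95),(720,92),(740,413),(562,420))];P=np.array(P)
print("plate",P,P.mean(0),np.linalg.norm(P[0]-P[3]),np.linalg.norm(P[1]-P[2]),np.linalg.norm(P[0]-P[1]))
d=P[0]+P[1]-P[2]-P[3];yaw=np.arctan2(d[1],d[0]);print("yaw",np.degrees(yaw))
o=P.mean(0)+np.array([-.056*np.cos(yaw),-.056*np.sin(yaw),.05]);print("tw origin from plate",o)
# white-plate mask rect
m=np.zeros((400,640),np.uint8);p=t["pixels"].astype(int);m[186:255,364:400]=((p.min(2)>150)*255)[186:255,364:400]
m=cv2.morphologyEx(m,cv2.MORPH_CLOSE,np.ones((7,7)));R=cv2.minAreaRect(max(cv2.findContours(m,0,1)[0],key=cv2.contourArea));print(R)
Q=np.array([plane(t,u,.006) for u in cv2.boxPoints(R)]);print(Q,Q.mean(0))
E
```

```text
studs [0.4963 0.1063 0.02  ] [0.4968 0.1251 0.02  ] 0.018819307405181056
studs [0.4958 0.106  0.028 ] [0.4963 0.1247 0.028 ] 0.018689609215769117
studs in scene [[282.5781 214.2538]
 [277.6366 211.674 ]]  jaw tops .02 [[282.7204 216.1035]
 [277.7675 213.5057]]
jaw a tri (array([0.4958, 0.1066, 0.0227]), np.float64(0.0010861853846910253))
bow (array([ 0.4326, -0.1085,  0.0611]), np.float64(0.00364279787295401))
crankL (array([ 0.5628, -0.0867,  0.0522]), np.float64(0.0031802634868559206))
crankR (array([ 0.561 , -0.1244,  0.0542]), np.float64(0.005035971299242472))
plate [[ 0.5663 -0.0689  0.006 ]
 [ 0.5656 -0.1505  0.006 ]
 [ 0.4146 -0.1525  0.006 ]
 [ 0.4135 -0.0693  0.006 ]] [ 0.49   -0.1103  0.006 ] 0.15284102348491677 0.15109620069046298 0.08160191286626442
yaw 0.4592009392078354
tw origin from plate [ 0.434  -0.1107  0.056 ]
((381.72613525390625, 220.9280548095703), (57.20036315917969, 30.265403747558594), 87.61405944824219)
[[ 0.5734 -0.0677  0.006 ]
 [ 0.5747 -0.154   0.006 ]
 [ 0.4133 -0.1527  0.006 ]
 [ 0.412  -0.068   0.006 ]] [ 0.4933 -0.1106  0.006 ]
```

```bash
python3 -m pendant '[[-1,-0.11,-0.125,0,0,0,0],[-1,-0.22,-0.25,0,0,0,0],[-1,-0.33,-0.375,0,0,0,0],[-1,-0.44,-0.5,0,0,0,0],[-1,-0.55,-0.625,0,0,0,0],[-1,-0.66,-0.75,0,0,0,0],[-1,-0.77,-0.875,0,0,0,0],[-1,-0.88,-1,0,0,0,0]]'
```

```text
time: 1.4
ee_pos: [0.3377, 0.2468, 0.2368]
eef_rot: [0.127, 0.992, 0.0, 0.0]
ft_force: [0.1, -0.3, 0.2]
width: 0.0874
grip_force: 0.0
```

```bash
python3 -m pendant '[[-1,-0.11,-0.125,0,0,0,-0.02],[-1,-0.22,-0.25,0,0,0,-0.04],[-1,-0.33,-0.375,0,0,0,-0.06],[-1,-0.44,-0.5,0,0,0,-0.08],[-1,-0.55,-0.625,0,0,0,-0.1],[-1,-0.66,-0.75,0,0,0,-0.125],[-0.6,-0.77,-0.875,0,0,0,-0.125],[-0.4,-0.877,-1,0,0,0,-0.125]]'; python3 -c "
from h import *;s=r.read_state();R=__import__('scipy.spatial.transform',fromlist=['Rotation']).Rotation.from_quat(s['eef_rot']).as_matrix();print(R.round(4),s['joint_positions'])"
```

```text
time: 2.4
ee_pos: [0.5172, -0.1095, 0.2369]
eef_rot: [-0.004, 1.0, 0.0, 0.001]
ft_force: [1.0, 0.9, -0.8]
width: 0.0741
grip_force: 0.0
[[-1.0e+00 -8.6e-03  1.1e-03]
 [-8.6e-03  1.0e+00  4.0e-04]
 [-1.1e-03  4.0e-04 -1.0e+00]] [-0.59875002  0.12864435  0.79237482  1.75091287 -0.09554159  1.30028902
  1.79440415]
```

```bash
python3 -m pendant '[[-0.4,0,0,0.12,0,0,0],[-0.4,0,0,0.24,0,0,0],[-0.4,0,0,0.36,0,0,0],[-0.4,0,0,0.42,0,0,0],[-0.4,0,0,0.42,0,0,0]]'; python3 - <<'E'
from h import *
t=cam("top");s=cam("scene")
a=crop(t,350,180,66,80,6);b=crop(s,310,190,65,80,6)
cv2.imwrite("pics/d1.png",np.hstack([a,b])) 
e=r.read_state()["ee_pos"];print(proj(s,[e+[0,y,-.014] for y in(-.032,0,.032)]),proj(s,[[.517,-.11,.065]]))
E
```

```text
time: 3.02
ee_pos: [0.5161, -0.1081, 0.1101]
eef_rot: [-0.004, 1.0, -0.0, -0.001]
ft_force: [-0.3, -0.0, 0.4]
width: 0.0608
grip_force: 0.0
[[362.0234588  227.1530183 ]
 [351.34021178 222.21621837]
 [340.92134771 217.40159157]] [[351.02651311 231.29620001]]
```

View pics/d1.png

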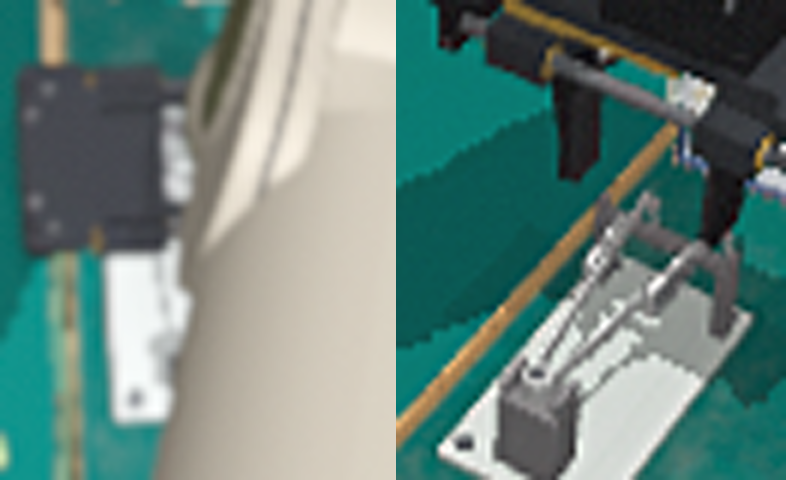

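```bash
python3 -m pendant '[[-0.4,0,0,0.07,0,0,0],[-0.4,0,0,0.14,0,0,0],[-0.4,0,0,0.197,0,0,0],[-0.4,0,0,0.197,0,0,0]]' && python3 -m pendant '[[-0.2,0,0,0,0,0,0],[0,0,0,0,0,0,0],[0.1,0,0,0,0,0,0],[0.2,0,0,0,0,0,0],[0.3,0,0,0,0,0,0],[0.3,0,0,0,0,0,0]]' 16
```

```text
time: 3.62
ee_pos: [0.5163, -0.1081, 0.0512]
eef_rot: [-0.004, 1.0, 0.0, -0.0]
ft_force: [0.2, -0.0, 0.1]
width: 0.0608
grip_force: 0.0
time: 4.38
ee_pos: [0.5168, -0.1081, 0.0517]
eef_rot: [-0.004, 1.0, 0.0, 0.0]
ft_force: [0.4, 0.8, 3.2]
width: 0.0314
grip_force: 7.9
```

```bash
python3 -m pendant '[[0.36,0,0,0,0,0,0],[0.42,0,0,0,0,0,0],[0.44,0,0,0,0,0,0],[0.44,0,0,0,0,0,0],[0.44,0,0,-0.03,0,0,0],[0.44,0,0,-0.06,0,0,0],[0.44,0,0,-0.12,0,0,0],[0.44,0,0,-0.2,0,0,0]]'; python3 -m pendant '[[0.44,0,0,-0.06,0,0,0],[0.44,0,0,-0.1,0,0,0],[0.44,0,0,-0.1,0,0,0]]'; python3 - <<'E'
from h import *
s=cam("scene");t=cam("top")
b=crop(s,310,180,66,80,6);cv2.imwrite("pics/d2.png",np.hstack([b,crop(t,350,170,60,80,6)]))
e=r.read_state()["ee_pos"];g=e+[0,0,.005]
print(proj(s,[g+[-.084,0,0],g+[.038,0,.005],g+[.056,.0094,-.04],g+[.056,-.0094,-.04]]))
E
```

```text
time: 5.38
ee_pos: [0.5162, -0.1082, 0.1126]
eef_rot: [-0.004, 1.0, -0.0, -0.0]
ft_force: [0.8, 0.2, -0.9]
width: 0.0248
grip_force: 10.7
time: 5.75
ee_pos: [0.5169, -0.108, 0.1422]
eef_rot: [-0.004, 1.0, 0.0, 0.001]
ft_force: [1.0, -0.4, -0.2]
width: 0.0247
grip_force: 10.7
[[334.71544683 228.03232084]
 [359.83562061 199.20756748]
 [358.7189073  206.88592881]
 [364.82095627 209.57109807]]
```

View pics/d2.png

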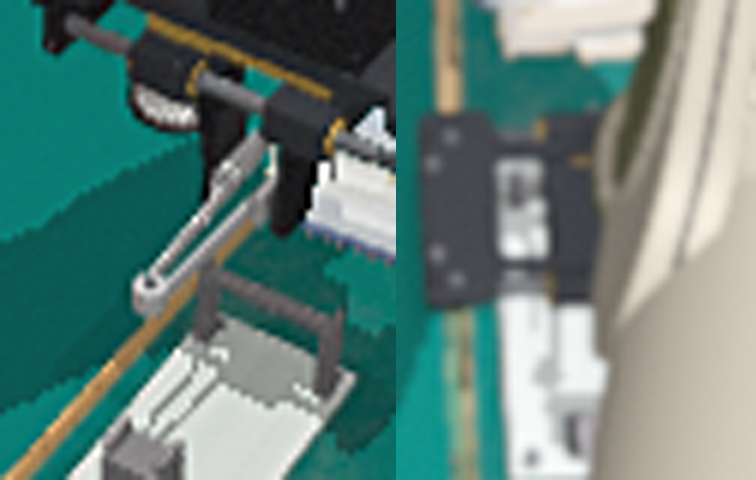

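```bash
python3 -m pendant '[[0.43,0.04,0.12,0,0,0,0],[0.43,0.08,0.25,0,0,0,0],[0.43,0.13,0.38,0,0,0,0.005],[0.43,0.17,0.51,0.03,0,0,0.01],[0.43,0.21,0.62,0.08,0,0,0.0167],[0.43,0.24,0.7,0.13,0,0,0.0167],[0.43,0.254,0.752,0.18,0,0,0.0167],[0.43,0.254,0.752,0.19,0,0,0.0167]]'; python3 -m pendant '[[0.43,0,0,0,0,0,0],[0.43,0,0,0,0,0,0]]';  python3 - <<'E'
from h import *
from scipy.spatial.transform import Rotation as Ro
s=cam("scene");t=cam("top")
b=crop(s,250,175,65,75,6);cv2.imwrite("pics/e1.png",np.hstack([crop(s,255,195,50,40,8),crop(t,275,195,50,40,8)]))
st=r.read_state();R=Ro.from_quat(st["eef_rot"]).as_matrix();print(R.round(3))
M=np.c_[-R[:,0],R[:,1],-R[:,2]];e=np.array(st["ee_pos"])
T=[e+M@[.057,y,.0045-.04] for y in(.0094,-.0094)];print(T)
for c in(s,t): print(proj(c,T),proj(c,[[.4963,.1247,.028],[.4958,.106,.028]]))
E
```

```text
time: 6.85
ee_pos: [0.4377, 0.1171, 0.0832]
eef_rot: [0.013, 1.0, -0.001, -0.001]
ft_force: [-0.4, -0.1, -0.9]
width: 0.0251
grip_force: 10.4
time: 7.1
ee_pos: [0.4391, 0.116, 0.0849]
eef_rot: [0.014, 1.0, 0.0, 0.0]
ft_force: [0.1, -0.2, -1.0]
width: 0.025
grip_force: 10.4
[[-1.     0.028  0.001]
 [ 0.028  1.     0.   ]
 [-0.001  0.    -1.   ]]
[array([0.49624147, 0.12417629, 0.04939659]), array([0.49571252, 0.10538373, 0.04938759])]
[[277.39250488 206.33845077]
 [282.41425913 208.93722001]] [[277.63476439 211.67395867]
 [282.57864483 214.25801579]]
[[297.64358938 220.80188412]
 [304.56085492 220.81551633]] [[297.89843706 221.30111354]
 [304.65458585 221.30469796]]
```

View pics/e1.png

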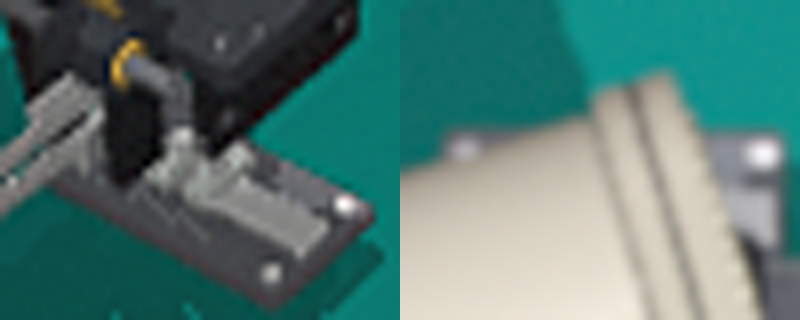

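```bash
python3 - <<'E'
from h import *
from scipy.spatial.transform import Rotation as Ro
s=cam("scene");k=13;x0,y0=266,192
b=crop(s,x0,y0,30,36,k);m=b.copy()
st=r.read_state();R=Ro.from_quat(st["eef_rot"]).as_matrix()
M=np.c_[-R[:,0],R[:,1],-R[:,2]];e=np.array(st["ee_pos"])
def mk(P,col):
    q=[((np.array(u)-[x0,y0]+.5)*k).astype(int) for u in proj(s,P)];print(np.array(q).tolist())
    for a,c in zip(q,q[1:]): cv2.line(m,tuple(map(int,a)),tuple(map(int,c)),col,1)
for sg,col in((1,(0,0,255)),(-1,(255,0,0))): mk([e+M@[x,sg*y,z+.0045] for x,y,z in((.0,.011,0),(.038,.0094,0),(.056,.0094,-.035),(.056,.0094,-.04))],col)
mk([[.4963,.1247,.028],[.4958,.106,.028]],(0,255,255))
mk([[.4963,.1247,.020],[.4958,.106,.020]],(0,255,255))
cv2.imwrite("pics/e2.png",np.hstack([b,m]))
E
```

```text
[[-35, 194], [87, 102], [149, 178], [150, 195]]
[[43, 236], [154, 137], [215, 212], [216, 229]]
[[157, 262], [222, 295]]
[[159, 288], [223, 321]]
```

View pics/e2.png

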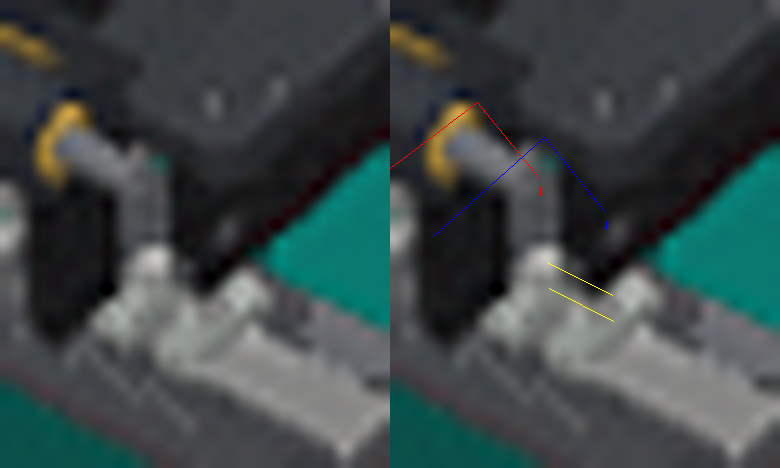

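```bash
python3 - <<'E'
from h import *
from scipy.spatial.transform import Rotation as Ro
np.set_printoptions(linewidth=220)
s=cam("scene")
st=r.read_state();R=Ro.from_quat(st["eef_rot"]).as_matrix()
M=np.c_[-R[:,0],R[:,1],-R[:,2]];e=np.array(st["ee_pos"])
f=lambda *p:((proj(s,[e+M@np.array(p)])[0]-[266,192]+.5)*13).astype(int).tolist()
print("bow",proj(s,[e+M@[-.084,0,.0105]]))
for z in(.03,.04,.056,.07,.1):
    print(z,"body edge/rod y=-.095:",f(0,-.095,z),"y=-.06",f(0,-.06,z),"y=-.03",f(0,-.03,z),"fwd corner",f(.037,-.095,z))
print("finger r bottom",f(.0,-.02,-.014), "left", f(0,.02,-.014))
print(s["pixels"][200:222,266:290].mean(2).astype(int))
E
```

```text
bow [[244.21075148 223.90439103]]
0.03 body edge/rod y=-.095: [355, 311] y=-.06 [219, 241] y=-.03 [105, 182] fwd corner [467, 211]
0.04 body edge/rod y=-.095: [353, 275] y=-.06 [217, 204] y=-.03 [102, 145] fwd corner [466, 175]
0.056 body edge/rod y=-.095: [351, 215] y=-.06 [213, 145] y=-.03 [98, 86] fwd corner [465, 115]
0.07 body edge/rod y=-.095: [349, 162] y=-.06 [210, 92] y=-.03 [94, 33] fwd corner [465, 62]
0.1 body edge/rod y=-.095: [345, 44] y=-.06 [203, -24] y=-.03 [85, -82] fwd corner [463, -53]
finger r bottom [81, 318] left [-61, 242]
[[ 58  61  59  47  95 124  71  35  35  36  53  61  64  63  63  69  91  62  63  66  81  53  45  42]
 [ 45  56  46  54 129 110  71  32  37  35  42  47  54  68  66  66  70  63  66  67  51  39  42  38]
 [ 39  42  32 105 117 114 113  59  25  15  36  35  43  45  55  66  65  67  65  46  41  43  33  29]
 [ 42  39  54 113 100 109 121 112 124  49  95  58  40  38  44  47  53  53  48  41  38  36  30  25]
 [ 39  39  54 106  83  82 104 113 126 111  88  77  62  33  38  40  44  46  41  45  34  27  18  24]
 [ 38  35  41  78  69  42  55  91 107 116  79  80  7
[... 931 characters left out ...]
8  81]
 [ 83  80  32  25  20  21  12  40 140 149 157 130 121 125 147 111 132 127 176 129 116  77  76  75]
 [ 73  74  32  21  23  19  35 124 143 170 123 117 104 128 163 129 125 138 127 102  78  70  76  70]
 [ 69  92  52  19  15  40  63 108 128 142 124 107 124 143 150 143 138 123 118 164  97  67  67 101]
 [ 71  79  70  43  39  66  91  76  74 113  91  99 142 147 146 135 123 121 143 159 146 125  83  72]
 [ 70  72  74  68  67  93  78  87  61  76  68  71 129 127 141 121 121 132 136 137 139 150 144 176]
 [ 62  67  74  72  72  77  72  77  87  72  67  63  91 113 131 142 146 139 136 135 133 136 137 152]
 [ 56  59  68  70  72  70  69  70  76  90  69  86  70  77  84  90 107 132 147 138 134 133 133 133]]
```

```bash
python3 -m pendant '[[0.43,0,0,-0.1,0,0,0],[0.43,0,0,-0.2,0,0,0],[0.43,0,0,-0.2,0,0,0],[0.43,0,0,-0.2,0,0,0]]';  python3 - <<'E'
from h import *
from scipy.spatial.transform import Rotation as Ro
np.set_printoptions(linewidth=220)
s=cam("scene")
st=r.read_state();R=Ro.from_quat(st["eef_rot"]).as_matrix()
M=np.c_[-R[:,0],R[:,1],-R[:,2]];e=np.array(st["ee_pos"])
for y in(.0094,-.0094):print(proj(s,[e+M@[x,y,.0045+z] for x,z in((.038,0),(.056,-.04))]))
print(s["pixels"][182:216,264:294].mean(2).astype(int))
p=s["pixels"].astype(int)
print("G-R");print((p[...,1]-p[...,0])[182:200,264:294])
E
```

```text
time: 7.8
ee_pos: [0.4382, 0.1168, 0.144]
eef_rot: [0.013, 1.0, 0.0, -0.0]
ft_force: [-0.5, -0.5, -1.0]
width: 0.0254
grip_force: 10.4
[[270.69524963 183.20645346]
 [275.76733099 191.12498919]]
[[276.02584599 185.80653261]
 [280.95787017 193.69602027]]
[[ 42  42  64 ...  25  26  23]
 [ 40  46  47 ...  25  27  28]
 [ 35  43  34 ...  23  23  22]
 ...
 [ 75  77  80 ...  82  82  82]
 [ 77  78  77 ...  80  81  82]
 [ 74  74  79 ... 101  71  80]]
G-R
[[ -1  -2   4   5 -13 -41 -30  -1   1   2   2   2   2   5   2   1   1   4   3   4   4   2   3   3   1  -1  -3  -2   0  -1]
 [  0   4   4  -3 -41 -24 -26  -5   0   3   1   2   1   2   3   3   2   3   4   3   2   2   1   4   0   2  -1  -3  -1   0]
 [  4   1   6 -31 -30   2  -2   0   3  -1   1  -1   3   0   0   2   2   2   2   3   3   3   1   3   0  -1  -3  -5   1  -7]
 [  2   2   7 -36  -8   6   5   2   1   2  -2  34   3  -3   1   2   1   3   1   0   2  -1  -1   0  -2  -2   3   0  -9 -19]
 [  4   4   5 -36 -21  -1   2   2   2   0   0  12  -1   0   1  -1   3   4   2   3   5  -1   6  -1  -1   0  -3  -7 -21  39]
 [  2   2   1 -17 -21 -12   0   2   
[... 863 characters left out ...]
  9  83  78  79  65  -9  -4  -1  -5 -17  50 120  96  88  87  81 116 116 115 114 110]
 [  0   1   0   1  -3  -2  -1   0  -5  -4  88  80  82  84  -7 -12  -6 -11  25  81  94  74  75  75  72  86  82 113 112 112]
 [  1   1   2   0   1   0   0  -2  -2 -17  87  79  78  82  69  27   2  41  75  82  76  76  77  78  75  76  71 114 112 112]
 [ -1  -3  -2  -5   1   3   5   0  -4 -19  85  79  78  78  81  76  74  79  82  80  77  77  78  77  77  74  71 114 114 113]
 [ -7  28  14   0  -2  -1   0  -7 -13  23  84  81  77  78  79  80  80  79  78  81  76  78  77  79  76  74  70 115 112 111]
 [ 18  77  25  -3  -2  -3  -6 -14  21  77  83  77  77  79  76  78  78  79  78  76  76  77  75  76  76  73 108 115 114 113]]
```

```bash
python3 - <<'E'
from h import *
import sys
np.set_printoptions(linewidth=250,threshold=sys.maxsize)
s=cam("scene")
print(s["pixels"][180:200,266:290].mean(2).astype(int))
cv2.imwrite("pics/f1.png",crop(s,262,174,34,42,14))
E
```

```text
[[ 42  58  60  62  41  37  38  37  60  63  61  63  58  55  55  66  63  62  47 121 104  62  50  42]
 [ 57  64  47  35  29  36  37  36  53  63  61  60  62  55 116  94  63  65  60  90  70  44  40  42]
 [ 61  49  64 129 106  38  34  36  45  45  53  64  66  61  84  74  64  67  68  52  40  38  41  35]
 [ 49  41 173 106 101  48  32  32  44  42  43  42  53  65  63  63  66  70  49  39  42  44  38  24]
 [ 34 113 119 112 120  85  41  22  23  35  36  38  41  48  53  62  59  49  36  40  40  33  25  26]
 [ 31 149  95 107 118 117 117  78  51 127  88  37  40  41  44  46  46  39  42  36  23  27  24  27]
 [ 27 131  82  88 101 111 120 116 115  98 129  51  25  35  43  46  46  41  33  27  25  21  19  27]
 [ 34  85  82  68  51  73 100 111 118  76 100  40  18  23  38  38  39  28  24  26  24  28  23  20]
 [ 38  49  49  35  14  36  53  73 102  76  83  53  26  21  26  30  27  26  21  24  25  24  25  17]
 [ 32  31  22  19  13  18  22  27  92  78  74  54  21  27  24  20  23  20  24  27  28  24  19  42]
 [ 25  24  24  28  19  23  18  14  86 111  94  55  24  26  25  23  48  25  26  23  22  19  44  80]
 [ 25  17  
[... 180 characters left out ...]
6  83]
 [ 42  21  26  20  25  23  24  32  68  65  67  53  21  24  27  37  27  16  32  81  85  88  85  83]
 [ 34  21  24  27  24  25  18  30  62  59  61  54  37  27  25  23  12  49  83  71  65  66  65  85]
 [ 34  20  25  28  25  24  19  22  64  62  60  63  55  45  20  24  37  59  70  59  58  58  55  64]
 [ 37  19  23  26  23  23  21  20  63  62  61  60  54  36  19  37  58  62  60  60  59  60  59  57]
 [ 34  23  29  25  25  27  23  20  62  60  61  59  59  58  54  57  62  61  60  59  59  60  59  59]
 [ 43  25  26  23  21  20  19  37  62  61  60  60  59  61  62  61  59  60  58  59  60  60  59  58]
 [ 40  24  21  21  22  16  39  61  61  60  59  57  61  63  60  59  58  59  60  60  60  59  58  57]]
```

View pics/f1.png

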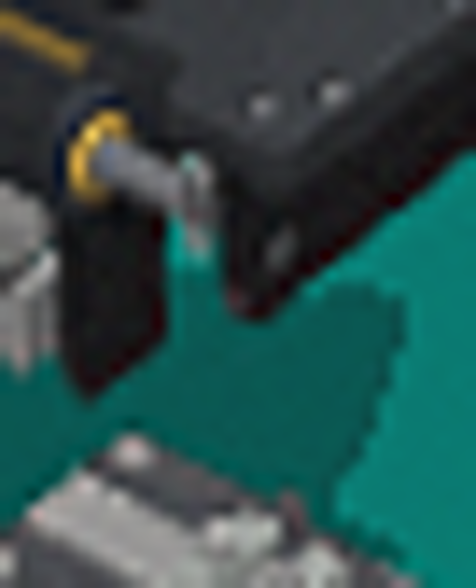

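The tip seen between finger and bracket in f1, at scene (276,191.5), is the left one. It matches its predicted place (275.8,191.1), so the tweezers sit level as modelled. Stud_b's top in e2, at scene (277.2,211.5), matches (277.6,211.7). Next I average the TCP reading for the last correction.

```bash
cat > avg.py <<'E'
from h import *
from scipy.spatial.transform import Rotation as Ro
L=[];W=[];Q=[]
for i in range(10):
    optics.camera("top");s=r.read_state();L.append(s["ee_pos"]);W.append([s["width"]*1e3,s["grip_force"]]);Q.append(s["eef_rot"])
e=np.mean(L,0);R=Ro.from_quat(Q).mean().as_matrix();M=np.c_[-R[:,0],R[:,1],-R[:,2]]
print(e.round(4),np.std(L,0).round(4),np.mean(W,0),R.round(4).tolist())
tip=e+M@[.0568,0,-.0355];d=np.array([.4963,.1159,.0317])-tip
print("tip mid",tip.round(4),"rows shift",(R.T@d/.3).round(4))
E
python3 avg.py
```

```text
[0.4383 0.1168 0.1441] [0.0002 0.0001 0.0003] [25.0385325  10.37610952] [[-0.9996, 0.027, -0.0006], [0.027, 0.9996, -0.0004], [0.0006, -0.0004, -1.0]]
tip mid [0.495  0.1152 0.1085] rows shift [-0.0043  0.0025  0.2561]
```

```bash
python3 -m pendant '[[0.426,-0.004,0.0025,0.08,0,0,0],[0.426,-0.004,0.0025,0.16,0,0,0],[0.426,-0.004,0.0025,0.21,0,0,0],[0.426,-0.004,0.0025,0.235,0,0,0],[0.426,-0.004,0.0025,0.25,0,0,0],[0.426,-0.004,0.0025,0.256,0,0,0],[0.426,-0.004,0.0025,0.256,0,0,0],[0.426,-0.004,0.0025,0.256,0,0,0]]'; python3 avg.py; python3 - <<'E'
from h import *
import sys
np.set_printoptions(linewidth=250,threshold=sys.maxsize)
s=cam("scene");print(proj(s,[[.4963,.1253,.0317],[.4963,.1253,.028]]))
p=s["pixels"].astype(int);print(p[203:218,270:286].mean(2).astype(int))
E
```

```text
time: 9.4
ee_pos: [0.4399, 0.1177, 0.068]
eef_rot: [0.013, 1.0, 0.0, 0.0]
ft_force: [-0.5, 1.1, -0.2]
width: 0.0255
grip_force: 10.3
[0.4398 0.1176 0.0677] [0.0001 0.     0.0001] [25.26500063 10.2585721 ] [[-0.9996, 0.0269, 0.0002], [0.0269, 0.9996, 0.0002], [-0.0002, 0.0003, -1.0]]
tip mid [0.4965 0.1161 0.0323] rows shift [ 0.0008 -0.0008  0.0019]
[[277.4098662  210.6673077 ]
 [277.47384997 211.59467354]]
[[ 62  56  43  38  37  42  56  63  59  58  63  55  55  63  61  50]
 [ 47  35  39  30  35  32  61  61  61  63  63  62 107  67  60  60]
 [ 95 120 113  40  32  29  50  62  62  67  63  73  84  63  64  62]
 [147 109 110  46  28  22  40  44  47  61  65  69  64  63  66  67]
 [114 113 118 123  56  11  46  36  36  42  50  60  65  66  60  45]
 [ 88  99 110 123 111 107 102  95  50  40  44  48  47  51  48  43]
 [107  82  85 104 113 125  85  84  76  30  37  40  44  43  40  40]
 [ 74  42  37  57  89 107 106  80  89  23  26  32  44  49  33  25]
 [ 23  17  17  22  37  54  83  71  85  28  19  29  30  29  28  22]
 [ 24  25  26  21  12  78 110  83  72  24  21  20  25  19  30  25]
 [ 18  20  22  22  10  90 135 117 100  34  23  20  21  44  38  24]
 [ 26  23  17  21   6  84 168 142 141  51  24  25  31  71  29  20]
 [ 23  25  29  18  12  83 162 134 132  50  17  23  33  40  17  17]
 [ 23  26  24  20   8  92 127 121 115  86  24  20  24  16   9  42]
 [ 23  24  20  25  11  59 130 111 132  89  55  25  18   6  93 170]]
```

```bash
python3 - <<'E'
from h import *
F=[]
for i in range(12): optics.camera("scene");F.append(r.read_state()["ft_force"])
print(np.mean(F,0).round(2),np.std(F,0).round(2),r.read_state()["width"])
print(r.close_job())
E
```

```text
[ 0.1   0.01 -0.59] [0.55 0.38 0.44] 0.025176404798347686
the job is handed in; nothing more can be done
None
```

The job is handed in with the tweezers still held level, gap steady at about 18.8 mm to match the studs and the tips about 4 mm above them; I saw the left tip over its stud, but the gripper hid the right tip, so its place comes from the arm pose alone.

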